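# Refit the spark disc and hold the cover home for locking

### The arm

A 6-joint arm with a two-finger parallel gripper is mounted at the origin on a cart in front of the work surface, level with it; the furniture and walls round the work are solid. World frame = base frame: x ahead of the robot, y to its left, z up, the work surface at z = 0. Lengths are in mm, angles in rad, forces in N, time in s.
With the tool pointing down it reaches from about 300 to 850 mm from the base axis. Payload 5.4 kg.
Tool frame: the origin (TCP) lies at the centre of the arm's flange, where the gripper is bolted on; the fingertips stand 173 mm ahead of it and the grasp point (between the pads) lies 155 mm ahead of it; z points along the fingers, x is the direction in which the jaws open and shut, and the axes are right-handed (so a half turn about z gives the same grasp; the last joint's range is limited). The gripper opens to 85 mm and grips with 20 to 120 N. Pads are 22 mm wide; open, the fingers measure 114 mm over their backs; the gripper's body (76 mm by 85 mm) begins 54 mm behind the grasp point. The pads swing forward as they close: fully open they stand 13 mm farther back than shut.
Start: joints at [1.024, 0.158, 1.597, -0, 1.386, -0.21], TCP at [190.029, 542.675, 404.699] pointing down, gripper open.
Joint ranges: [-2.91, 2.91], [-0.94, 2.29], [0.18, 2.7], [-1.29, 4.43], [0.17, 2.64], [-3, 3]. Speed limits (rad/s): [2.57, 2.57, 3.14, 3.14, 3.14, 3.14].

### API

Orientations are given as [roll, pitch, yaw] about the fixed x, y, z axes, in that order (R = Rz(yaw) Ry(pitch) Rx(roll)).
In Python, from rig import robot, get_image, ticket, nets, get_clock, get_qpos, get_qd, get_joint_efforts, get_tool_pos, get_ee_rot, get_ft_force, get_torque, get_finger_gap gives the robot as it stands. Calls block until the motion is done:
- robot.move_to(position, orientation): joint-space move of the TCP to a pose.
- robot.servo_line(position, rotation=None, rate=150): straight line of the TCP; rotation=None keeps the orientation; rate is the mean speed in mm/s.
- robot.movej(angles): joint-space move.
- robot.open_jaws() and robot.close(strength=None): open the fingers fully, or close them until they stop; strength is the grip in N (None keeps the last).
- robot.dwell(seconds).
- robot.solve_ik(position, orientation): joint angles nearest the present ones, or None.
- get_image(name): name is "scene" or "top" or "wrist"; returns a dict with "color" (480x640x3 uint8, red, green, blue), "fx", "fy", "cx", "cy" (pixels), "dist_coeffs" ([k1, k2, p1, p2, k3] as OpenCV has them; the pictures are not rectified), "xyz" and "attitude" of the camera in the world. Camera axes: x right, y down, z forward; pixel columns grow to the right and rows downward; lengths in mm; the calibration is good to about 2 mm. A picture is of the moment at which its call begins. There is no depth.
A pose or a line that the arm cannot do raises robot.MotionError and nothing moves.
- ticket.sign_off(): hands the job in, once; it reports no verdict.
Trained networks look in the newest picture that a camera, given by its name, has taken for a name from the list of things; names that differ only in an ending like _2 or _b are one class to them, and where a whole thing is asked for, a point or a joint stands for the part that bears it (a point fixed in the world has none). Each returns a list of dicts, best first, with "p" (0 to 1); they miss things now and then, are a little off and sometimes report something else, mostly with a low value. They report only what shows in the picture. A call takes as long as a camera call. They do not tell look-alikes from the thing itself.
- nets.outline_of(label, camera): "region" (480x640 bool, what is visible of it) and "location" ([column, row] in pixels, amid what is visible of it).
Readings, each from a call of its own:
- get_clock(): time.
- get_qpos(): joint angles.
- get_qd(): joint speeds.
- get_joint_efforts(): joint torques, N m.
- get_tool_pos(): TCP position.
- get_ee_rot(): TCP orientation.
- get_ft_force(): force on the tool from outside, world axes, zero at the start.
- get_torque(): the same for the moment, N m.
- get_finger_gap(): opening from 0.0 (shut) to 1.0 (fully open).
Only numpy, scipy, OpenCV 4.12 (cv2) and the standard library are available. Lean on these libraries where they do the work, as an engineer would, in place of code of your own. Each camera call takes 0.05 s, during which the arm holds its last target. There are 200 camera calls.

### The job

Put the spark trap back together: lay the coarse disc (slim knob up) on the sprung seat in the round opening and the fine disc on top of it, its hollow hub over the knob, and turn the quarter-turn wing button until it lies in line with the cover's slot as the cover will sit, pointing along the housing at the guide pin. Then fit the cover over pin and wing, press it firmly down against the spring until it is flush on the housing, and finish while still holding it pressed there, so that I can lock the button. Leave the weight, the pliers and the screwdriver where they are.

Things in the scene. Friction and masses are not known exactly. Their poses are not given: they have to be found in the camera images.
- housing: grey spark trap, fixed: block 116 mm deep (x) x 200 mm long (y) x 46 mm high; base flange 122 x 206 mm, feet at its two ends, 37 mm hose spigot sticking out 44 mm at its +x side. Origin: centre of the underside, z up; its x is within 20 degrees of the world's. A round opening of 82 mm is centred in its flat top (the rim); on top stand a guide pin (y = -74 mm) and the wing button (y = +74 mm)
- rim (a point): centre of the round opening, at the height of the rim, 46 mm above the table; axes as the housing's
- pin_tip (a point): tip of the fixed guide pin: 10 mm diameter, chamfered, 18 mm high above the rim, at x = 0, y = -74 mm of the housing
- seat (a joint): travel (m) of the 74 mm ring in the opening that carries the discs: 0 = up, its top 13 mm below the rim; grows downward, stop at 0.008. Its spring pushes up with 7.8 N at 0, 14.3 N at 0.005. With both discs in, their top and the cover stay 5 mm above the rim. Pressed flush it reads about 0.005 and the cover meets the solid rim: weight of cover and push together 13 N; 16 to 20 N is sure contact
- button (a joint): angle (rad) of the wing button, counter-clockwise seen from above: 0 = wing in line with the housing's y axis, pointing at the guide pin, as the cover's slot will lie; 1.57 = across. Starts at 0.8 to 1.45, turns with little friction (0.05 N m), stays where it is left, stops at -0.4 and 1.6
- wing (a point): centre of the button's wing, on the turning axis: a steel bar 30 mm long (point's y) x 10 mm thick (its x) x 18 mm high, edges rounded; its top is 25 mm, its underside 7 mm above the rim. The point turns with the wing; at x = 0, y = +74 mm of the housing
- coarse_knob (a point): centre of the slim solid knob (14 mm diameter, 20 mm high) of the loose coarse disc: perforated steel with few large holes, 76 mm diameter, 9 mm thick, about 0.09 kg, starts flat on the table, knob up. The point is 19 mm above the disc's underside, on its axis. On the seat, spring up, it stands 6 mm above the rim
- fine_hub (a point): centre of the wide hub (28 mm diameter, 16 mm high) of the loose fine disc: many tiny holes, 76 mm diameter, 9 mm thick, about 0.09 kg, starts flat on the table, hub up. Disc and hub are hollow from below (22 mm wide, 22 mm deep) and slip over the coarse disc's knob. The point is 17 mm above the disc's underside, on its axis; with both discs in it stands 13 mm above the rim
- cover_handle (a point): point in the black bridge handle of the loose cover, 44 mm above its underside, over its centre. The bar is 46 mm long (y), 14 mm thick (x), 40 to 52 mm above the underside, on two legs equally thick; below it a round cap, 54 mm, top 22 mm above the underside, hollow beneath to take the fine disc's hub. Grip it across x
- cover_face (a point): centre of the cover's flat underside, axes as the cover's: plain steel plate 104 mm (x) x 196 mm (y) x 5 mm, about 0.4 kg, with a 16 mm round hole for the pin at y = -74 mm and a slot 36 mm (y) x 16 mm (x) for the wing at y = +74 mm. Starts flat on the table, right way up, its x within 25 degrees of the world's
- hold_weight: bystander: cast iron weight with a loop, 35 x 55 x 71 mm, standing behind the work; origin centre of its underside
- pliers_red: bystander: combination pliers with red handles, 189 mm long, 15 mm high, lying in front of the work; origin centre of the underside
- driver_green: bystander: screwdriver with green handle, 223 mm long, 27 mm high, lying behind the work; origin centre of the underside
Not all that is in view belongs to the job. Of the things that look like the part that bears cover_handle, the larger one is meant. What is shaped like the part that bears coarse_knob but brown is not meant.

How it is judged:
By the outcome, as a careful person would: the job done as asked, in the order asked, and still so for the second after the job is handed in, while the arm keeps its last pose, push and grip.
It also fails if it takes over 64 s, if anything falls off the work surface, if the arm or the gripper's body presses on something with over 40 N, if the wrist force passes 120 N, or if a joint passes its speed limit or range.

## Working session

There is one attempt and no reset: what is moved stays moved. The work goes in short steps, each a Python script; the robot and the scene stay as the last script left them, time stands still between calls to the robot, and variables do not carry over. Pictures are saved under pics/ and viewed, about 8 in all and at most 12, crops included, and the job is handed in when it is done.

```bash
ls; mkdir -p pics; cat > h.py <<'E'
import numpy as np, cv2
from rig import *
from scipy.spatial.transform import Rotation as R
def rot(a): 
    a=np.array(a,float)
    return a if a.shape==(3,3) else R.from_euler('xyz',a).as_matrix()
def K(im): return np.array([[im['fx'],0,im['cx']],[0,im['fy'],im['cy']],[0,0,1.]])
def px2w(im,pts,z):
    pts=np.array(pts,float).reshape(-1,1,2)
    n=cv2.undistortPoints(pts,K(im),np.array(im['dist_coeffs'],float)).reshape(-1,2)
    d=np.c_[n,np.ones(len(n))]@rot(im['attitude']).T
    c=np.array(im['xyz'],float)
    return c+d*((z-c[2])/d[:,2])[:,None]
def w2px(im,P):
    Rm=rot(im['attitude']).T; t=-Rm@np.array(im['xyz'],float)
    return cv2.projectPoints(np.array(P,float).reshape(-1,1,3),cv2.Rodrigues(Rm)[0],t,K(im),np.array(im['dist_coeffs'],float))[0].reshape(-1,2)
def save(im,name,crop=None,s=1):
    c=im['color'][:,:,::-1]
    if crop: c=c[crop[1]:crop[3],crop[0]:crop[2]]
    cv2.imwrite('pics/'+name,cv2.resize(c,None,fx=s,fy=s,interpolation=cv2.INTER_CUBIC))
E
python3 - <<'E'
from h import *
for n in ['top','scene']:
    im=get_image(n); save(im,n+'0.png'); print(n,im['xyz'],im['attitude'],im['fx'],im['dist_coeffs'])
    for l in ['housing','coarse_knob','fine_hub','cover_handle','hold_weight','pliers_red','driver_green','wing','pin_tip','button']:
        try:
            for d in nets.outline_of(l,n):
                r=d['region']; ys,xs=np.nonzero(r)
                print(l,round(d['p'],2),np.round(d['location']),r.sum(),(xs.min(),ys.min(),xs.max(),ys.max()),np.round(px2w(im,[d['location']],10)[0]))
        except Exception as e: print(l,e)
print(get_clock(),get_tool_pos(),get_ee_rot(),get_ft_force())
E
```

```text
pics
top [ 283.83284971   96.97241578 1600.26315796] [-2.96450647 -0.00698753 -1.58361656] 520.8668526197494 [-0.1557514  0.         0.         0.         0.       ]
housing 0.73 [338. 228.] 3064 (np.int64(298), np.int64(198), np.int64(374), np.int64(253)) [589.  32.  10.]
coarse_knob 0.91 [398. 275.] 498 (np.int64(388), np.int64(263), np.int64(412), np.int64(288)) [ 438. -152.   10.]
coarse_knob 0.61 [436. 279.] 452 (np.int64(427), np.int64(265), np.int64(451), np.int64(289)) [ 424. -270.   10.]
cover_handle 0.86 [248. 263.] 2027 (np.int64(213), np.int64(240), np.int64(281), np.int64(293)) [482. 309.  10.]
cover_handle 0.73 [172. 312.] 1034 (np.int64(157), np.int64(284), np.int64(190), np.int64(332)) [334. 543.  10.]
hold_weight 0.5 [288. 187.] 243 (np.int64(277), np.int64(179), np.int64(295), np.int64(194)) [722. 189.  10.]
pliers_red 0.91 [346. 305.] 481 (np.int64(312), np.int64(283), np.int64(373), np.int64(306)) [350.  11.  10.]
driver_green 0.53 [415. 188.] 285 (np.int64(371), np.int64(160), np.int64(431), np.int64(198)) [ 715. -215.   10.]
pin_tip 0.66 [337. 229.] 3014 (np.int
[... 1226 characters left out ...]
4(224)) [733. 207.  10.]
pliers_red 0.6 [349. 266.] 4037 (np.int64(303), np.int64(229), np.int64(383), np.int64(306)) [600.  34.  10.]
pliers_red 0.57 [269. 308.] 725 (np.int64(247), np.int64(281), np.int64(305), np.int64(335)) [365.  15.  10.]
driver_green 0.72 [448. 316.] 491 (np.int64(439), np.int64(264), np.int64(460), np.int64(336)) [ 713. -214.   10.]
wing 0.63 [327. 235.] 88 (np.int64(320), np.int64(233), np.int64(331), np.int64(242)) [609. 163.  10.]
pin_tip 0.75 [344. 266.] 4032 (np.int64(302), np.int64(229), np.int64(384), np.int64(306)) [589.  40.  10.]
1.1 [190.02074032 542.68875653 404.70620968] [ 3.14158874e+00 -2.63751255e-05  1.23401827e+00] [0.21806332 0.17216703 0.00207346]
```

```bash
python3 - <<'E'
import cv2,numpy as np
a=cv2.imread('pics/top0.png')[150:340,140:470]; b=cv2.imread('pics/scene0.png')[170:430,150:480]
a=cv2.resize(a,None,fx=2,fy=2); 
b=cv2.resize(b,(330,260))
a=cv2.resize(cv2.imread('pics/top0.png')[150:340,140:470],None,fx=2.4,fy=2.4); cv2.imwrite('pics/t1.png',a)
b=cv2.resize(cv2.imread('pics/scene0.png')[170:430,150:480],None,fx=2.3,fy=2.3); cv2.imwrite('pics/s1.png',b)
E
```

```text
(no output)
```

View pics/t1.png

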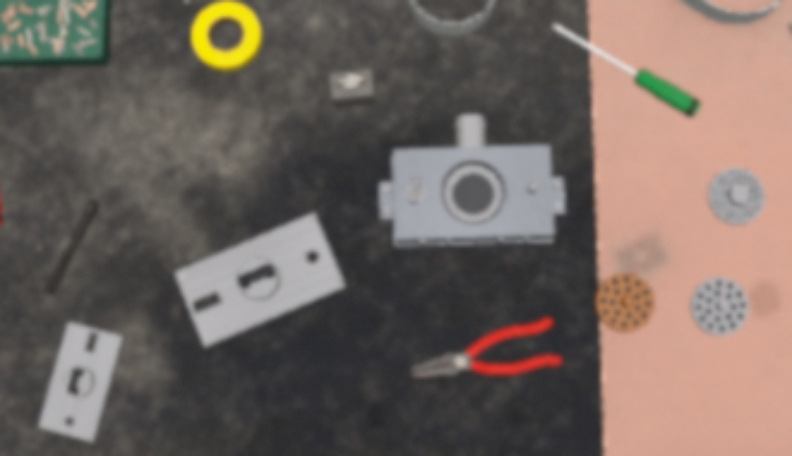

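View pics/s1.png

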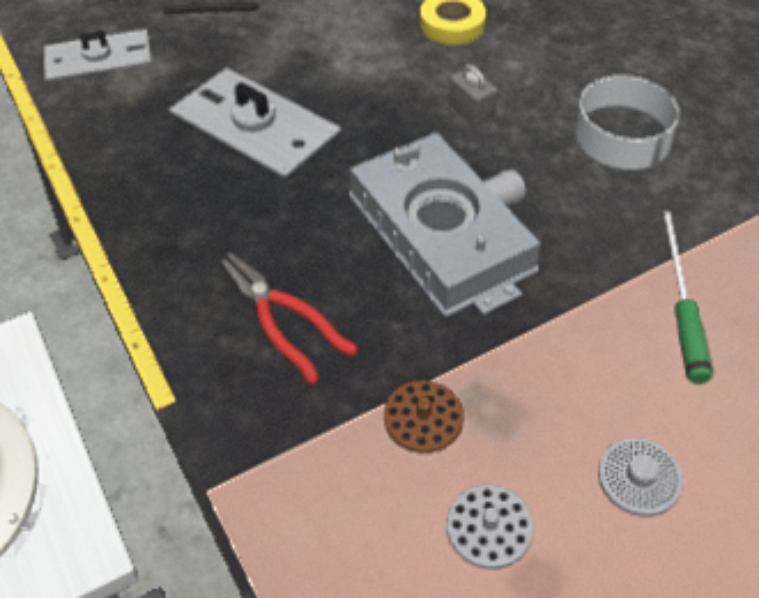

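```bash
cat >> h.py <<'E'
import pickle
def look(tgt,z,name,yaw=None):
    """put the wrist camera above tgt (x,y,ztarget)"""
    im=get_image('wrist'); Rt=rot(get_ee_rot()); t=np.array(get_tool_pos())
    oc=Rt.T@(np.array(im['xyz'])-t); ax=Rt.T@rot(im['attitude'])[:,2]
    if yaw is None: yaw=np.arctan2(tgt[1],tgt[0])+0.2
    Rn=R.from_euler('xyz',[np.pi,0,yaw]).as_matrix()
    c=Rn@oc; a=Rn@ax
    p=np.array([0,0,z]); h=(z+c[2]-tgt[2])/-a[2]
    p[:2]=np.array(tgt[:2])-c[:2]-a[:2]*h
    robot.move_to(p,[np.pi,0,yaw]); robot.dwell(0.15)
    im=get_image('wrist'); pickle.dump(im,open(name+'.pkl','wb')); save(im,name+'.png')
    print(name,np.round(oc),np.round(ax,2),np.round(p),'cam',np.round(im['xyz']),im['fx'],get_clock())
    return im
def dets(l,c,im,z):
    for d in nets.outline_of(l,c):
        ys,xs=np.nonzero(d['region']); print(l,round(d['p'],2),np.round(d['location']),d['region'].sum(),(xs.min(),ys.min(),xs.max(),ys.max()),np.round(px2w(im,[d['location']],z)[0],1))
E
python3 - <<'E'
from h import *
im=look((470,300,0),330,'w_cover'); dets('cover_handle','wrist',im,5)
im=look((590,35,46),380,'w_house'); dets('housing','wrist',im,46); dets('wing','wrist',im,71)
im=look((500,-295,10),380,'w_disc'); dets('coarse_knob','wrist',im,9); dets('fine_hub','wrist',im,9)
a=[cv2.imread(f'pics/{n}.png') for n in ('w_cover','w_house','w_disc')]
cv2.imwrite('pics/m1.png',cv2.resize(np.hstack(a[:2]),(800,300)))
E
```

```text
w_cover [ -0. -81.  32.] [-0.    0.32  0.95] [458 313 330] cam [401. 372. 298.] 403.69015163629496 2.7
cover_handle 0.63 [337. 224.] 31746 (np.int64(236), np.int64(86), np.int64(453), np.int64(358)) [467.4 320.3   5. ]
cover_handle 0.48 [244. 430.] 3888 (np.int64(199), np.int64(399), np.int64(315), np.int64(462)) [546.2 118.1   5. ]
w_house [ -0. -81.  32.] [-0.    0.32  0.95] [585  53 380] cam [563. 133. 348.] 403.69015163629496 4.125
housing 0.55 [320. 220.] 39868 (np.int64(218), np.int64(76), np.int64(434), np.int64(355)) [583.6  52.4  46. ]
wing 0.89 [333. 145.] 686 (np.int64(314), np.int64(131), np.int64(355), np.int64(159)) [576.9 111.5  71. ]
w_disc [ -0. -81.  32.] [-0.    0.32  0.95] [ 510 -265  380] cam [ 537. -187.  348.] 403.69015163629496 5.7167
coarse_knob 0.75 [245. 249.] 5437 (np.int64(204), np.int64(208), np.int64(288), np.int64(288)) [ 433.  -279.6    9. ]
coarse_knob 0.68 [201. 112.] 6907 (np.int64(153), np.int64(64), np.int64(244), np.int64(159)) [ 443.3 -157.8    9. ]
fine_hub 0.8 [408. 227.] 5456 (np.int64(367), np.int64(187), np.int64(451), np.int64(269)) [ 576.1 -306.1    9. ]
```

```bash
python3 - <<'E'
import cv2,numpy as np
a=cv2.imread('pics/w_cover.png')[70:370,200:480]; b=cv2.imread('pics/w_house.png')[60:360,190:470]
cv2.imwrite('pics/m2.png',cv2.resize(np.hstack([a,b]),None,fx=1.42,fy=1.42,interpolation=cv2.INTER_CUBIC))
E
```

```text
(no output)
```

View pics/m2.png

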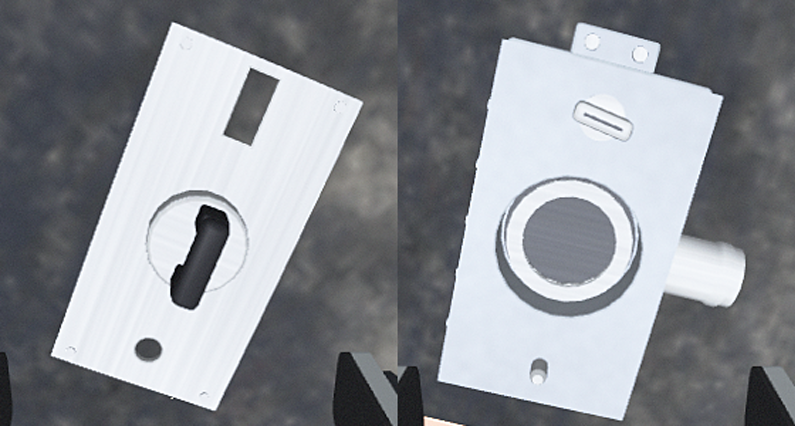

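```bash
cat > fit.py <<'E'
from h import *
from scipy.optimize import least_squares
def fitpose(im,crop_pts,model,x0):
    """crop_pts image px; model local 3D; planar pose"""
    m=np.array(model,float); q=np.array(crop_pts,float)
    def f(p):
        W=(R.from_euler('z',p[2]).as_matrix()@m.T).T+[p[0],p[1],0]
        return (w2px(im,W)-q).ravel()
    s=least_squares(f,x0,loss='soft_l1',x_scale=[1,1,.01]); print(np.round(s.x,3),'resid',np.round(s.fun.reshape(-1,2),1).tolist()); return s.x
def ell(mask):
    c=max(cv2.findContours(mask.astype(np.uint8),cv2.RETR_EXTERNAL,cv2.CHAIN_APPROX_NONE)[0],key=cv2.contourArea)
    return cv2.fitEllipse(c),c
E
python3 - <<'E'
from fit import *
c=pickle.load(open('w_cover.pkl','rb')); h=pickle.load(open('w_house.pkl','rb'))
cv=lambda a,ox,oy,sx=0:[((x-sx)/1.42+ox,y/1.42+oy) for x,y in a]
def refine(im,pts,w=3):
    g=cv2.cvtColor(im['color'],cv2.COLOR_RGB2GRAY)
    return cv2.cornerSubPix(g,np.array(pts,np.float32).reshape(-1,1,2),(w,w),(-1,-1),(3,40,.01)).reshape(-1,2)
pc=cv([(173,22),(362,101),(215,410),(51,355),(250,69),(279,80),(250,145),(224,134)],200,70)
pc=list(refine(c,pc))+cv([(148,349)],200,70)
mc=[(-52,98,5),(52,98,5),(52,-98,5),(-52,-98,5),(-8,92,5),(8,92,5),(8,56,5),(-8,56,5),(0,-74,5)]
for y0 in(0,): print('cover');fitpose(c,pc,mc,[467,310,-.4])
ph=cv([(505,38),(722,95),(625,420),(438,381)],190,60,397.6); ph=list(refine(h,ph))
ph+=cv([(538,379),(603,121),(568.5,247)],190,60,397.6)
mh=[(-58,100,46),(58,100,46),(58,-100,46),(-58,-100,46),(0,-74,64),(0,74,71),(0,0,46)]
print('house'); fitpose(h,ph,mh,[588,40,0])
w=px2w(h,cv([(580,110),(626,132)],190,60,397.6),71); d=w[1]-w[0]; print('wing',w.round(),np.arctan2(d[1],d[0]))
im=pickle.load(open('w_disc.pkl','rb'))
get_image('wrist')
for l in ('coarse_knob','fine_hub'):
    for d in nets.outline_of(l,'wrist'):
        e,k=ell(d['region']); W=px2w(im,k.reshape(-1,2).astype(float),9)
        (x,y),r=cv2.minEnclosingCircle(W[:,:2].astype(np.float32)); e2=cv2.fitEllipse(W[:,:2].astype(np.float32)); print(l,d['p'],x,y,r,np.round(e2[0],1),np.round(e2[1],1))
cv2.imwrite('pics/d1.png',cv2.resize(cv2.imread('pics/w_disc.png')[170:310,180:470],None,fx=2.5,fy=2.5,interpolation=cv2.INTER_CUBIC))
E
```

```text
cover
[4.75359e+02 3.13033e+02 3.98000e-01] resid [[-0.3, -0.6], [0.3, -0.4], [0.1, 0.5], [-0.6, 0.6], [0.0, -0.3], [0.3, -0.5], [0.6, 0.1], [-0.1, 0.5], [-0.6, 1.3]]
house
[5.79381e+02 3.77990e+01 2.00000e-02] resid [[0.0, -1.0], [0.5, -0.7], [0.6, 0.3], [-0.2, 0.2], [-0.8, 0.8], [0.0, -0.2], [-0.3, 1.6]]
wing [[566. 114.  71.]
 [590. 110.  71.]] -0.1755319964086568
coarse_knob 0.78 441.0552673339844 -156.84182739257812 38.462642669677734 [ 441.1 -157. ] [74.7 75.4]
coarse_knob 0.59 433.8162536621094 -279.01556396484375 38.96135711669922 [ 434.3 -279.1] [74.6 76.6]
coarse_knob 0.43 720.5321655273438 -213.3368682861328 56.36555862426758 [ 716.9 -223.7] [ 30.9 121.6]
fine_hub 0.72 577.4253540039062 -308.0494079589844 38.927001953125 [ 577.3 -308.2] [74.3 76.6]
```

View pics/d1.png

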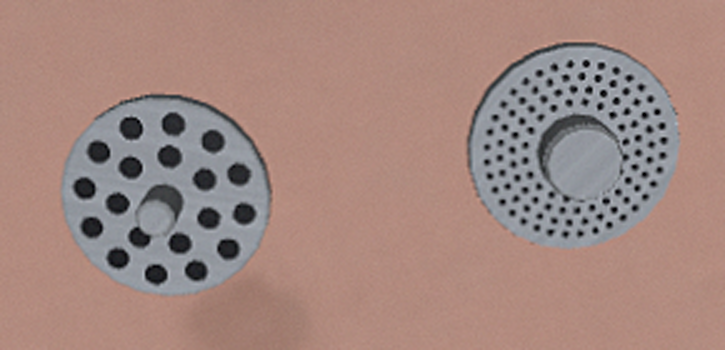

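The images agree: 4 pictures viewed so far. The steel coarse disc is at crop (165,195) with its knob top at (155,217), and the fine disc is at (575,145) with its hub top at (586,163). I'll grip the coarse disc now, squeezing on two axes to centre it.

```bash
cat >> h.py <<'E'
PI=np.pi
def D(y): return [PI,0,y]
def st(s=''): print(s,'t',round(get_clock(),2),'pos',np.round(get_tool_pos(),1),'gap',round(get_finger_gap(),3),'F',np.round(get_ft_force(),1))
E
python3 - <<'E'
from h import *
im=pickle.load(open('w_disc.pkl','rb'))
k=px2w(im,[(155/2.5+180,217/2.5+170)],29)[0]; f=px2w(im,[(586/2.5+180,163/2.5+170)],25)[0]
print('knob',k.round(1),'hub',f.round(1))
x,y=(k[:2]+[434.2,-279.1])/2
if np.hypot(*(k[:2]-[434.2,-279.1]))>6: raise SystemExit
robot.move_to([x,y,240],D(-1.55)); robot.servo_line([x,y,189]); robot.close(20); st('sq1')
robot.open_jaws(); robot.servo_line([x,y,200],D(0.02) and None) 
robot.move_to([x,y,189.0],D(0.02)); robot.close(40); st('sq2')
robot.servo_line([x,y,260],rate=200); robot.dwell(.1); st('lift')
E
```

```text
knob [ 434.1 -279.5   29. ] hub [ 577.8 -309.7   25. ]
sq1 t 8.13 pos [ 434.2 -279.3  189.3] gap 0.147 F [-0.5  1.5  3.3]
sq2 t 11.15 pos [ 434.2 -279.3  189.1] gap 0.136 F [ 0.5 -0.5  1.7]
lift t 11.76 pos [ 433.4 -278.6  258. ] gap 0.138 F [ 0.1 -0.2 -1.6]
```

```bash
python3 - <<'E'
from h import *
robot.servo_line([434.2,-279.3,275]); robot.move_to([579.4,37.8,265],D(0.02)); robot.servo_line([579.4,37.8,246],rate=80); robot.dwell(.2); st()
im=get_image('wrist'); pickle.dump(im,open('w_ins.pkl','wb')); save(im,'ins.png')
s=get_image('scene'); pickle.dump(s,open('s_ins.pkl','wb'))
a=cv2.resize(im['color'][:,:,::-1],(440,330)); b=cv2.resize(s['color'][215:320,290:400,::-1],(346,330),interpolation=cv2.INTER_CUBIC)
cv2.imwrite('pics/ins2.png',np.hstack([a,b]))
print(w2px(im,[[579.4,37.8,57],[579.4,37.8-36,46]]))
E
```

```text
t 13.92 pos [579.6  37.7 246.4] gap 0.132 F [ 0.9  0.3 -1.4]
[[320.9426154  303.16747472]
 [319.44376253 358.34182936]]
```

View pics/ins2.png

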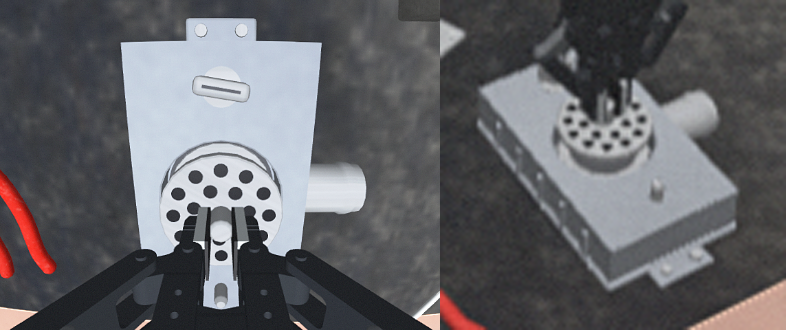

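```bash
python3 - <<'E'
from h import *
for z in (236,232,228,225,223):
    robot.servo_line([579.4,37.8,z],rate=60); F=get_ft_force(); print(z,np.round(F,1),np.round(get_tool_pos(),1))
    if F[2]>5: print('contact'); break
robot.dwell(.1); st()
E
```

```text
236 [-0.6 -0.2 -1.2] [579.   37.9 235.1]
232 [ 0.4 -0.1 -2.1] [579.3  37.8 231.7]
228 [ 0.2  0.4 -0.8] [579.2  37.8 227.6]
225 [ 0.8 -0.1 -1.3] [579.3  37.8 224.7]
223 [ 0.2  0.2 -1. ] [579.3  37.8 222.8]
 t 15.43 pos [579.4  37.8 223. ] gap 0.136 F [-0.2  0.1 -0.9]
```

```bash
python3 - <<'E'
from h import *
robot.open_jaws(); robot.servo_line([579.4,37.8,280],rate=200); st()
im=look((579,38,46),330,'w_c_in',yaw=0.02); 
dets('coarse_knob','wrist',im,46)
x,y=577.6,-309.0
robot.move_to([x,y,240],D(-1.55)); robot.servo_line([x,y,186]); robot.close(20); st('sq1')
robot.open_jaws(); robot.move_to([x,y,186.0],D(0.02)); robot.close(40); st('sq2')
robot.servo_line([x,y,290],rate=200); robot.dwell(.1); st('lift')
cv2.imwrite('pics/cin.png',cv2.resize(im['color'][80:400,170:470,::-1],None,fx=1.8,fy=1.8,interpolation=cv2.INTER_CUBIC))
print(w2px(im,[[579.4,37.8,46],[579.4,37.8,62],[579.4,37.8,42]]))
E
```

```text
t 16.57 pos [579.7  37.8 280.8] gap 0.999 F [-0.2 -0.3 -1.3]
w_c_in [  0. -81.  31.] [0.   0.32 0.95] [578  41 330] cam [575. 122. 296.] 403.69015163629496 17.1417
coarse_knob 0.9 [328. 240.] 9551 (np.int64(271), np.int64(183), np.int64(382), np.int64(292)) [580.   39.5  46. ]
coarse_knob 0.72 [202. 418.] 666 (np.int64(187), np.int64(399), np.int64(212), np.int64(441)) [ 484.5 -111.    46. ]
coarse_knob 0.67 [574. 375.] 430 (np.int64(548), np.int64(356), np.int64(590), np.int64(397)) [774.3 -66.7  46. ]
coarse_knob 0.19 [336. 183.] 46647 (np.int64(229), np.int64(55), np.int64(477), np.int64(370)) [584.2  77.3  46. ]
sq1 t 19.63 pos [ 577.8 -309.1  186.8] gap 0.314 F [-0.2  0.8  4.3]
sq2 t 22.23 pos [ 577.7 -309.1  186.3] gap 0.301 F [-0.3 -0.2  1.6]
lift t 22.99 pos [ 576.8 -308.4  287.2] gap 0.303 F [ 0.1  0.2 -1.7]
[[326.57159298 242.7727667 ]
 [326.77433507 251.09011796]
 [326.52443763 240.84080392]]
```

View pics/cin.png

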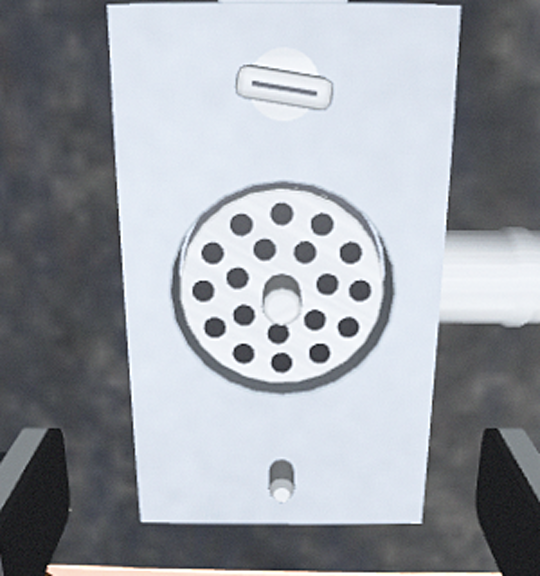

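```bash
python3 - <<'E'
from fit import *
h=pickle.load(open('w_c_in.pkl','rb'))
cr=lambda a:[(x/1.8+170,y/1.8+80) for x,y in a]
g=cv2.cvtColor(h['color'],cv2.COLOR_RGB2GRAY)
p=cv2.cornerSubPix(g,np.array(cr([(107,5),(461,5),(425,523),(141,521)]),np.float32).reshape(-1,1,2),(3,3),(-1,-1),(3,40,.01)).reshape(-1,2)
mh=[(-58,100,46),(58,100,46),(58,-100,46),(-58,-100,46),(0,-74,64),(0,74,71),(0,0,46)]
q=list(p)+cr([(282,490),(284.5,88),(283,287.5)])
fitpose(h,q,mh,[579,38,0.02]); fitpose(h,q[4:],mh[4:],[579,38,.02])
w=px2w(h,cr([(250,83),(318,93)]),71); d=w[1]-w[0]; print('wing',w.mean(0),np.arctan2(d[1],d[0]))
for n,q,z in (('pin',q[4],64),('wing',q[5],71),('open',q[6],46),('knob',cr([(282,306)])[0],62)): print(n,px2w(h,[q],z)[0].round(1))
E
```

```text
[5.79505e+02 3.77490e+01 2.00000e-02] resid [[0.0, -0.8], [0.7, -0.8], [0.6, 0.4], [0.0, 0.8], [-0.3, 3.2], [-0.3, -0.9], [-0.5, 3.1]]
[5.79691e+02 3.93710e+01 2.10000e-02] resid [[0.1, 1.1], [0.1, -4.0], [-0.1, 0.8]]
wing [578.0540687  111.24595891  71.        ] -0.12095031561534068
pin [581.1 -33.7  64. ]
wing [578.2 111.2  71. ]
open [579.8  39.9  46. ]
knob [579.3  38.5  62. ]
```

```bash
python3 - <<'E'
from h import *
X,Y=579.4,38.1
robot.move_to([X,Y,275],D(0.02)); 
ok=True
for z in (250,243,238,234,231,229):
    robot.servo_line([X,Y,z],rate=70); F=get_ft_force(); print(z,np.round(F,1),np.round(get_tool_pos(),1))
    if F[2]>5: print('contact'); ok=False; break
if ok:
    robot.dwell(.1); st(); robot.open_jaws(); robot.servo_line([X,Y,280],rate=200); st()
    wx,wy=577.9,111.9
    robot.move_to([wx,wy,275],D(1.42)); 
    im=get_image('wrist'); save(im,'w_w.png')
    robot.servo_line([wx,wy,227]); st('pre')
    robot.close(25); st('grip')
    robot.move_to([wx,wy,227],D(0.02)); st('turned'); print(get_torque())
    robot.open_jaws(); robot.servo_line([wx,wy,290],rate=200)
    im=look((579,38,46),330,'w_f_in',yaw=0.02)
    cv2.imwrite('pics/fin.png',cv2.resize(im['color'][80:400,170:470,::-1],None,fx=1.8,fy=1.8,interpolation=cv2.INTER_CUBIC))
E
```

```text
250 [ 0.1 -0.6 -0.2] [579.2  38.  249.3]
243 [ 0.1  0.5 -0.4] [579.2  38.2 242.6]
238 [-0.3  0.7 -0.5] [579.2  38.2 237.6]
234 [-0.3 -0.2 -0.5] [579.2  38.1 233.6]
231 [-0.3  0.2 -1.3] [579.3  38.1 230.8]
229 [ 0.3  0.1 -1.6] [579.3  38.1 228.8]
 t 26.16 pos [579.4  38.1 229. ] gap 0.301 F [-0.   0.6 -0.5]
 t 27.18 pos [579.7  38.  281. ] gap 1.001 F [-0.4 -0.3  0.2]
pre t 28.85 pos [577.9 111.8 226.9] gap 1.0 F [ 0.6 -0.2 -0.1]
grip t 29.52 pos [578.  111.9 227.3] gap 0.11 F [-0.7 -0.   3.2]
turned t 30.79 pos [578.2 112.  227.3] gap 0.111 F [0.5 0.9 2.2]
[ 0.26212536 -0.09054094 -0.0534674 ]
w_f_in [  0. -81.  31.] [0.   0.32 0.95] [578  41 330] cam [575. 123. 296.] 403.69015163629496 32.6583
```

View pics/fin.png

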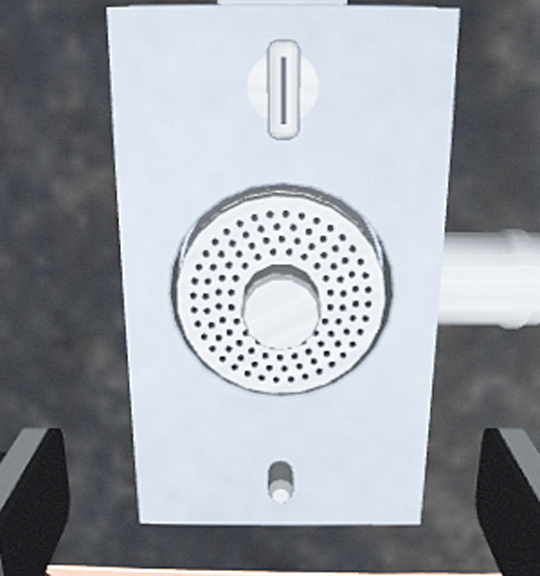

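```bash
python3 - <<'E'
from h import *
x,y,a=475.4,313.0,0.398
robot.move_to([x,y,260],D(a-PI/2)); robot.servo_line([x,y,204]); robot.close(20); st('sq1')
robot.open_jaws(); robot.servo_line([x,y,225],rate=200); robot.move_to([x,y,225],D(a)); robot.servo_line([x,y,199.5],rate=100); robot.close(100); robot.dwell(.1); st('sq2')
robot.servo_line([x,y,330],rate=200); robot.dwell(.1); st('lift')
X,Y=579.4,38.2
robot.move_to([X,Y,330],D(0.02)); robot.servo_line([X,Y,280],rate=150); robot.dwell(.2); st()
im=get_image('wrist'); pickle.dump(im,open('w_cov.pkl','wb')); save(im,'cov.png')
s=get_image('scene'); pickle.dump(s,open('s_cov.pkl','wb'))
b=cv2.resize(s['color'][205:325,285:405,::-1],(320,320),interpolation=cv2.INTER_CUBIC)
cv2.imwrite('pics/cov2.png',np.hstack([cv2.resize(im['color'][:,:,::-1],(427,320)),b]))
E
```

```text
sq1 t 35.12 pos [475.9 313.3 205.1] gap 0.529 F [-0.5 -0.2  4.4]
sq2 t 38.43 pos [475.6 313.1 200. ] gap 0.142 F [-1.6 -1.2  6.1]
lift t 39.33 pos [474.6 312.7 327.4] gap 0.138 F [-0.4 -0.4 -3.7]
 t 41.15 pos [580.   38.3 281.6] gap 0.145 F [-0.7 -0.2 -3.6]
```

View pics/cov2.png

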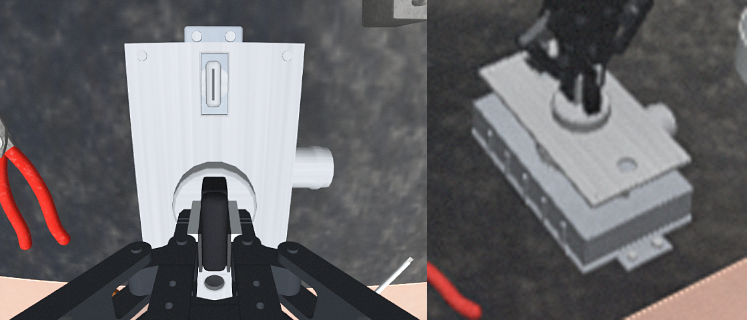

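```bash
python3 - <<'E'
from fit import *
im=pickle.load(open('w_cov.pkl','rb'))
g=cv2.cvtColor(im['color'],cv2.COLOR_RGB2GRAY)
p=cv2.cornerSubPix(g,np.array([(202,53),(226,53),(228,115),(202,115),(125,44),(304,44)],np.float32).reshape(-1,1,2)*1.5,(4,4),(-1,-1),(3,40,.01)).reshape(-1,2)
z=281.6-199.5+5
W=px2w(im,p,z); print(W.round(1), 'slot c',W[:4].mean(0).round(1))
cv2.imwrite('pics/slot.png',cv2.resize(im['color'][60:190,270:370,::-1],None,fx=4,fy=4,interpolation=cv2.INTER_CUBIC))
fitpose(im,p,[(-8,92,z),(8,92,z),(8,56,z),(-8,56,z),(-52,98,z),(52,98,z)],[580,38,.02])
print('wing exp',w2px(im,[[577.9,112.2,71]]))
E
```

```text
[[570.6 129.5  87.1]
 [586.2 129.9  87.1]
 [587.1  94.7  87.1]
 [571.2  94.4  87.1]
 [527.  134.6  87.1]
 [629.7 136.8  87.1]] slot c [578.7 112.1  87.1]
[5.80341e+02 3.78790e+01 2.10000e-02] resid [[-0.5, -0.5], [0.5, -0.4], [0.1, 1.8], [-0.1, 1.7], [-1.8, -0.3], [1.4, -0.3]]
wing exp [[319.07316053 124.72647225]]
```

View pics/slot.png

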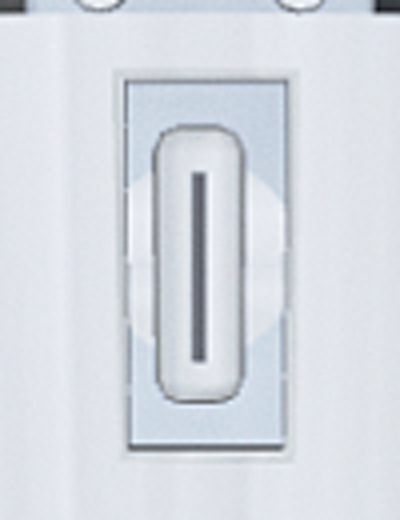

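```bash
cat >> h.py <<'E'
def down(zs,X,Y,lim,rate=60,lat=6):
    for z in zs:
        robot.servo_line([X,Y,z],rate=rate); robot.dwell(.03); F=np.mean([get_ft_force() for _ in range(3)],0); print(z,np.round(F,1),np.round(get_tool_pos(),1))
        if F[2]>lim or np.hypot(F[0],F[1])>lat: print('stop'); return z
    return None
E
python3 - <<'E'
from h import *
X,Y=579.5,38.0
print(down((274,269,265,261,257,254,252),X,Y,3)); robot.dwell(.1); st()
im=get_image('scene'); save(im,'low.png',(285,205,405,325),4); im=get_image('wrist'); save(im,'loww.png')
E
```

```text
274 [-0.  -0.2 -4.1] [579.3  38.  273.5]
269 [-0.   0.6 -3.9] [579.3  38.  268.6]
265 [-0.  -0.3 -3.2] [579.4  38.  264.8]
261 [ 0.1 -0.1 -3.1] [579.4  38.1 260.7]
257 [ 0.3 -0.  -4.2] [579.4  38.  256.7]
254 [ 0.4 -0.  -2.6] [579.4  38.  253.8]
252 [-0.  -0.2 -4.2] [579.5  38.  251.9]
None
 t 43.33 pos [579.5  38.  252. ] gap 0.142 F [-0.3  0.  -3.7]
```

```bash
python3 - <<'E'
from h import *
X,Y=579.5,38.0
print(down((250.5,249.5,248.5,247.5,246.5,246,245.6,245.2,244.8,244.4,244,243.6),X,Y,12.5,rate=30)); robot.dwell(.2)
print(np.mean([ (robot.dwell(.02),get_ft_force())[1] for _ in range(10)],0)); st()
im=get_image('wrist'); pickle.dump(im,open('w_end.pkl','wb')); s=get_image('scene')
b=cv2.resize(s['color'][205:325,285:405,::-1],(360,360),interpolation=cv2.INTER_CUBIC)
cv2.imwrite('pics/end.png',np.hstack([cv2.resize(im['color'][0:360,120:520,::-1],(400,360)),b]))
E
```

```text
250.5 [ 0.1  0.4 -2.2] [579.8  38.  251. ]
249.5 [-0.5  0.4  3.4] [579.8  38.  250.1]
248.5 [0.  0.2 4.4] [579.8  38.  248.9]
247.5 [-0.3  0.6  5.1] [579.8  38.  248. ]
246.5 [-0.8  0.   6.9] [579.8  38.  247.2]
246 [-1.6 -0.2  7. ] [579.8  38.  246.7]
245.6 [-2.6 -0.2  7.1] [579.8  38.  246.4]
245.2 [-1.   0.7  8.1] [579.9  38.  246.1]
244.8 [-3.1 -0.5 10.6] [579.9  38.  246. ]
244.4 [-4.8  1.1 14. ] [579.9  38.  246. ]
stop
244.4
[-4.05541557  0.45690561 12.69534614]
 t 46.63 pos [579.9  38.  246. ] gap 0.142 F [-3.3  0.2 12.9]
```

View pics/end.png

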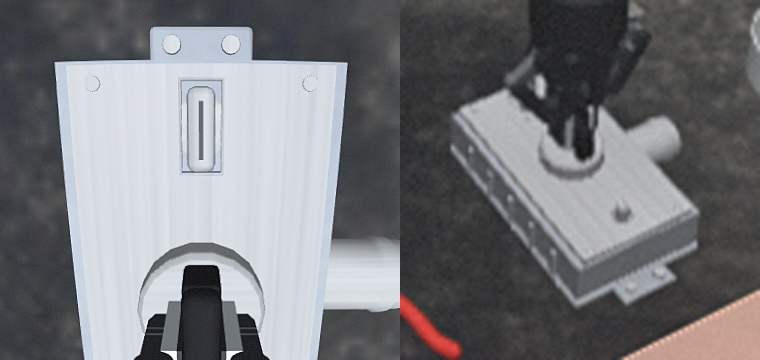

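```bash
python3 - <<'E'
from h import *
robot.servo_line([579.5,38.0,244.2],rate=30); robot.dwell(.4)
F=np.mean([ (robot.dwell(.02),get_ft_force())[1] for _ in range(12)],0); print(F); st()
if 11.8<F[2]<17: print(ticket.sign_off())
E
```

```text
[-5.18098945  0.29215916 13.82952789]
 t 47.58 pos [579.9  38.  246. ] gap 0.146 F [-5.1  0.1 13.6]
the job is handed in; nothing more can be done
None
```

The spark trap is back together, and I handed the job in at about 47.6 s with the arm still pressing the cover flush.

**What I did:**
- **Discs:** I centred each one by squeezing it along two axes. The steel coarse disc went on the seat first, then the fine disc with its hub over the knob. Neither met resistance going in.
- **Button:** I turned the wing to lie in line with the slot and the guide pin.
- **Cover:** I centred and gripped the larger cover, then lowered it over the pin and wing without contact before pressing it down.

**Last checks:**
- **Flush:** the cover met the spring about 5 mm above the rim. The tool then stopped at 246.0 mm while the force kept rising, which means solid contact.
- **Push:** about 13.8 N from the arm plus about 3.8 N of cover weight makes roughly 17.6 N, within your 16 to 20 N.
- **Pictures:** in the last ones, taken just before the final 0.2 mm push, the cover lay flat, with the wing inside its slot and the pin through its hole.
- **Other things:** I never went near the weight, the pliers or the screwdriver, but I did not measure their positions again at the end.

**Small disagreements:**
- My estimates of where the housing sits along its length differed by about 2 to 3 mm, depending on which features I used. I took a middle value, which fitted.
- About 5 N of sideways force remained while pressed. I put that down to friction and did not correct it.

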